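# Battery from the lidded box into the charging cradle

### The arm

A 6-joint arm with a two-finger parallel gripper is mounted at the origin on the work surface. World frame = base frame: x ahead of the robot, y to its left, z up, the work surface at z = 0. Lengths are in m, angles in rad, forces in N, time in s.
With the tool pointing down it reaches from about 0.3 to 0.875 m from the base axis. Payload 6.4 kg.
Tool frame: the origin (TCP) lies on the centre line of the jaws, within the pads' length; the fingertips stand 17 mm ahead of it and the grasp point (between the pads) lies 2 mm behind it; z points along the fingers, y is the line along which they close (so a half turn about z gives the same grasp; the last joint's range is limited). The gripper opens to 88 mm and grips with 3 to 60 N. Pads are 18 mm wide; open, the fingers measure 123 mm over their backs; the gripper's body (75 mm by 187 mm) begins 45 mm behind the grasp point.
Start: joints at [1.017, 0.181, 1.607, -0, 1.354, -0.206], TCP at [0.196, 0.541, 0.256] pointing down, gripper open.
Joint ranges: [-2.99, 2.99], [-0.89, 2.07], [0.3, 2.58], [-1.14, 4.28], [0, 2.63], [-3.12, 3.12]. Speed limits (rad/s): [2.57, 2.57, 3.01, 3.14, 3.14, 3.14].

### API

Orientations are given as a unit quaternion [w, x, y, z].
In Python, from cell import r, imaging, workorder gives the robot as it stands.
- The arm moves only by the shell command python3 -m crank 'ROWS' [OPENING]. ROWS is JSON, a list of rows, each a list of 2 entries, a list of its own where there are three numbers: the shift along the tool's x, y, z as a fraction of full scale, then the turn, a rotation vector about the tool's x, y, z as a fraction of full scale. In form: [[[tx, ty, tz], [ax, ay, az]], ...]. A call has 1 to 8 rows; each row is the pose to reach, as a shift and turn from the pose commanded when the call began, along the tool's axes at that moment; what a row does not reach only later rows make up. Full scale, the value 1, is 0.1 m for a shift and 120 degrees for a turn. A row lasts 1/8 s, in which the tool goes at most 62.5 mm and 10.7 degrees, less where a joint would pass 70% of its speed; a pose out of reach is approached as far as the arm can. A call with a number of a shift or a turn outside -1 to 1 is refused whole. A call with a gripper value outside its range is refused whole. OPENING is the closure, from 0 (fully open) to 1 (shut), set as the call begins (- or left out, the last holds). The fingers move at their own pace and stop on an object; the grip force is fixed at half the most. Time passes only in rows, so rows that repeat a pose let the fingers close. It gives the time, the measured TCP pose, the force, the opening and the grip force at its end, in the units of the state.
- r.sense(): the state, without advancing time (a new reading comes with each control period).
- imaging.snapshot(name): name is "scene" or "top" or "wrist"; returns the picture (384x512x3 uint8, red, green, blue); there is no depth.
- imaging.camera_model(name): a dict with "mtx" (3x3 intrinsics, pixels), "distortion" ([k1, k2, p1, p2, k3] as OpenCV has them; the pictures are not rectified), "T" (4x4, takes a point from camera to world coordinates). Camera axes: x right, y up, looking along -z (the intrinsics and any distortion apply to the point x, -y, -z); pixel columns grow to the right and rows downward; lengths in m; the calibration is good to about 2 mm. A picture is of the moment at which its call begins: read the wrist's pose just before it. camera_model takes no time and is no camera call; for the wrist camera it gives the pose at the moment of the call.
- workorder.sign_off(): hands the job in; it is judged then, once.
The state is a dict: "time": time; "qpos": joint angles; "joint_velocities": joint speeds; "joint_efforts": joint torques, N m; "eef_pos": TCP position; "ee_rot": TCP orientation; "contact_force": force on the tool from outside, world axes, zero at the start; "torque": the same for the moment, N m; "opening": finger opening in m; "gripper_force": force on a finger pad.
Only numpy, scipy, OpenCV 4.12 (cv2) and the standard library are available. Lean on these libraries where they do the work, as an engineer would, in place of code of your own. Each camera call takes 0.05 s, during which the arm holds its last target. There are 200 camera calls.

### The job

Lift the loose lid off the metal battery box by its knob and set it down flat, knob up, on the bench clear of the box. Take out the battery, put it down flat on the bench and let go, then take it again by its two ends, the only hold the cradle's tall cheeks leave room for, and lower it flat and fully home between the cheeks (either way round). Drop nothing, and leave the other things on the bench where they are.

Things in the scene. Friction and masses are not known exactly. Their poses are not given: they have to be found in the camera images.
- lid: grey metal lid, loose on the box: plate 154 (x) x 84 (y) x 4 mm, with a 4 mm high locating skirt (134 x 64 mm) under it that drops loosely inside the box. Black round knob 26 mm across at its centre, its head 20 to 40 mm above the origin; plate's top 8 mm above the origin. Origin: centre of the skirt's lower edge, z up; 34 mm above the bench on the box, 0 mm when flat on the bench
- box: open grey metal box, fixed to the bench, 148 (x) x 78 (y) mm outside, 38 mm high, walls and floor 4 mm thick, so 140 x 70 mm and 34 mm deep inside. Origin: centre of its underside, z up. It is to the left of the bench's middle or to the right of it
- battery: grey hard-shell battery, plain block 60 (x) x 36 (y) x 28 (z) mm, 0.1 kg. Origin: centre of its underside, z up. At the start it lies flat in the box under the lid, its long x axis across the box (along the box's y), with only about 5 mm beside each end: in there it can be gripped only across its 36 mm width, fingers closing along the box's x
- cradle: charging cradle fixed to the bench, on the other side from the box: black base 104 (x) x 66 (y) x 8 mm, two upright aluminium cheeks along x, 80 mm long, 53 mm high over the bench, 42 mm apart, tops flared. Their ends turn in (38 mm apart in y, 68 mm between them along x); through these open ends the fingers fit. Origin: centre of underside, x along the pocket, z up
- cradle_seat (a point): middle of the pocket's floor, 8 mm above the bench; same axes as the cradle. The battery's origin comes here, its x along this x either way round
- spool: white reel of solder standing on its flange, 54 mm across, 26 mm high; origin under its centre
- tip_cleaner: squat steel tin with brass wool on top, 66 mm across, 33 mm high; origin under its centre
- motor: small dark drone motor, 28 mm across, with a thin shaft up to 30 mm high; origin under its centre
- screwdriver: screwdriver lying on the right, about 200 mm long; origin under its middle, x along it towards the tip
- flux: small amber jar with black cap, 40 mm across, 55 mm high; origin under its centre
- tray: open white parts tray, 100 x 70 mm, 22 mm high; origin under its centre
There are look-alikes about, which are no part of the job. What is shaped like the cradle but pink is not meant.

How it is judged:
On the way, in this order (a step that is already met when the one before it is completed fails the run):
1. the lid lies flat, knob up, on the bench clear of the box, released (height (world z) of lid below 0.008 m and angle between lid's own z axis and vertical below 0.08 rad and horizontal distance between lid and box above 0.08 m and contact force between the fingers and lid below 0.05 N), for 0.2 s.
2. the battery lies flat on the bench, out of the box and not in the cradle, released (height (world z) of battery below 0.005 m and angle between battery's own z axis and vertical below 0.08 rad and horizontal distance between battery and box above 0.0545 m and contact force between the fingers and battery below 0.05 N), for 0.2 s.
At the end, for the whole second after the job is handed in: Battery at rest in the cradle: origin within 6 mm sideways and 3 mm in height of the seat point, tilt under 0.06 rad, long axis within 0.12 rad of the pocket's. Lid at rest flat on the bench, knob up: tilt under 0.08 rad, origin under 8 mm high, over 80 mm from the box's centre (all of step 1 and horizontal distance between battery and cradle_seat below 0.006 m and z of battery in the frame of cradle_seat between -0.003 and 0.003 m and angle between battery's own z axis and vertical below 0.06 rad and angle between the x axis of battery and the x axis of cradle_seat, either way round below 0.12 rad and linear speed of each of battery, lid below 0.02 m/s); the robot touches nothing.
It fails at once if the battery is dropped (faster than 0.4 m/s within 30 mm of the bench) (height (world z) of battery below 0.03 m and linear speed of battery above 0.4 m/s).
It fails at once if the lid is dropped (faster than 0.4 m/s within 25 mm of the bench) (height (world z) of lid below 0.025 m and linear speed of lid above 0.4 m/s).
It fails at once if another thing on the bench is moved by more than 30 mm (distance of any of spool, tip_cleaner, motor, screwdriver, flux, tray from where it was at the start of the episode above 0.03 m).
It also fails if it takes over 72 s, if anything falls off the work surface, if the arm or the gripper's body presses on something with over 40 N, if the wrist force passes 120 N, or if a joint passes its speed limit or range.

## Working session

There is one attempt and no reset: what is moved stays moved. The work goes in short steps, Python scripts to look and compute and a shell command to move; the robot and the scene stay as the last step left them, time stands still between calls to the robot, and variables do not carry over. Pictures are saved under pics/ and viewed, at most 10 in all, crops included, and the job is handed in when it is done.

```bash
ls; mkdir -p pics; python3 - <<'E'
from cell import r, imaging
import cv2
for n in("top","scene"):
    cv2.imwrite(f"pics/{n}0.png",cv2.cvtColor(imaging.snapshot(n),cv2.COLOR_RGB2BGR))
    m=imaging.camera_model(n);print(n,m["mtx"],m["distortion"],m["T"])
print(r.sense())
E
```

```text
pics
top [[440.49076852   0.         257.10486951]
 [  0.         440.49076852 188.29053509]
 [  0.           0.           1.        ]] [-0.08293601  0.          0.          0.          0.        ] [[ 4.57290820e-03  9.98105494e-01 -6.13556159e-02  4.85360642e-01]
 [-9.99988991e-01  4.62881514e-03  7.69089554e-04  1.84585142e-02]
 [ 1.05163631e-03  6.13514235e-02  9.98115673e-01  1.51799584e+00]
 [ 0.00000000e+00  0.00000000e+00  0.00000000e+00  1.00000000e+00]]
scene [[475.0228765    0.         253.02192505]
 [  0.         475.0228765  193.72411189]
 [  0.           0.           1.        ]] [0.01816802 0.         0.         0.         0.        ] [[ 0.8693464  -0.41371888  0.27032117  0.94724985]
 [ 0.49396041  0.71026499 -0.50152443 -0.64275461]
 [ 0.01549047  0.56952641  0.82182706  1.12593127]
 [ 0.          0.          0.          1.        ]]
{'time': 0.1, 'qpos': array([ 1.01668856e+00,  1.81450220e-01,  1.60787402e+00, -5.61778232e-06,
        1.35381124e+00, -2.06278806e-01]), 'joint_velocities': array([ 0.00014539, -0.00040659, -0.00307986,  0.00136203, -0.00168139,
        0.00059116]), 'joint_efforts': array([ 3.71732331e-04, -4.34824955e+01, -3.42694795e+01,  7.04605971e-02,
        3.40256793e-02, -7.13862710e-05]), 'eef_pos': array([0.19572765, 0.54018924, 0.25492594]), 'ee_rot': array([-2.83724548e-04,  1.73038445e-01,  9.84914769e-01, -7.17346256e-04]), 'contact_force': array([-0.10487625, -0.52718112, -0.30597005]), 'torque': array([ 0.01367695,  0.04004528, -0.03972066]), 'gripper_force': 0.0, 'opening': 0.08859239558912668}
```

```bash
python3 - <<'E'
import cv2
for n in("top","scene"):
    a=cv2.imread(f"pics/{n}0.png"); cv2.imwrite(f"pics/{n}0b.png",cv2.resize(a,(800,600),interpolation=cv2.INTER_CUBIC))
E
```

```text
(no output)
```

View pics/top0b.png

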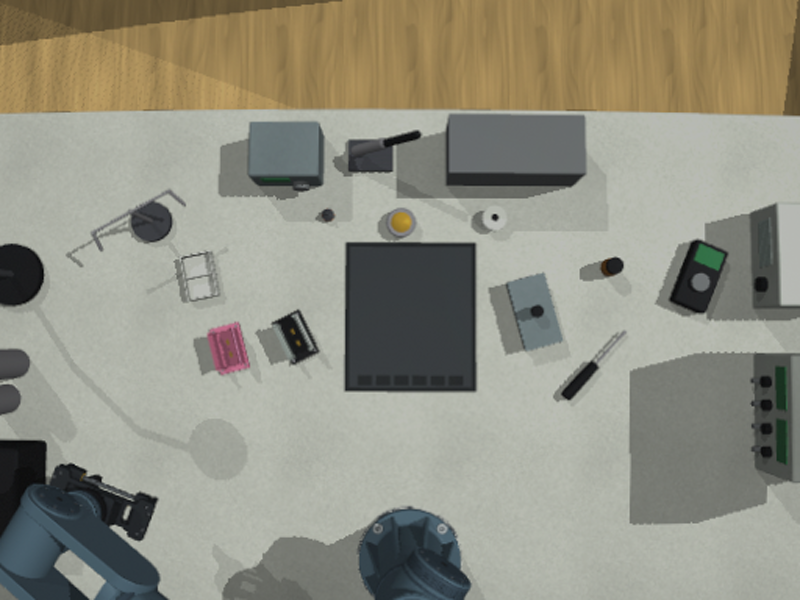

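View pics/scene0b.png

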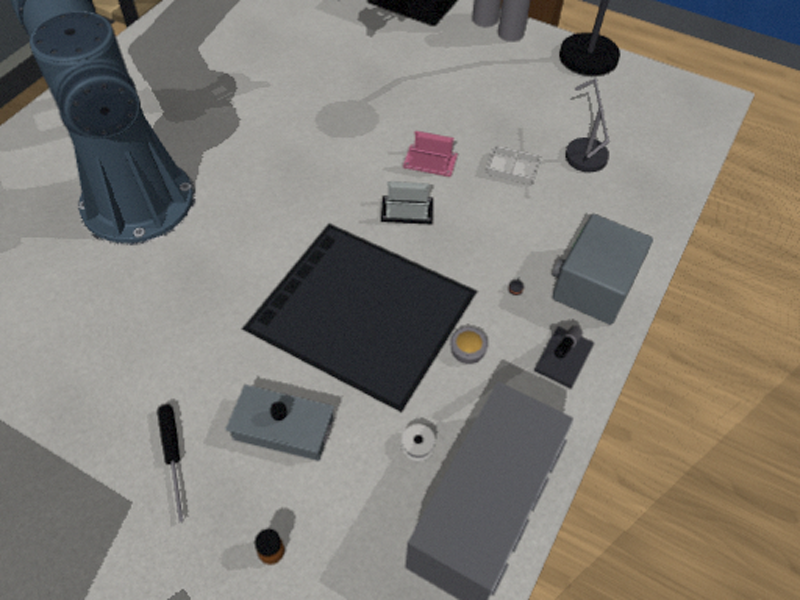

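The top view shows the box with its lid at about (535,312) enlarged and the knob at (537,311). The black cradle is at (295,337) and the pink decoy at (228,347). In the scene view the knob is at (279,410) and the cradle at (407,205).

```bash
cat > h.py <<'E'
import numpy as np, cv2
from scipy.spatial.transform import Rotation as R
from cell import r, imaging
def ray(m,px):
    u=cv2.undistortPoints(np.float64([[px]]),m["mtx"],np.float64(m["distortion"]))[0,0]
    T=np.asarray(m["T"]); return T[:3,3],T[:3,:3]@[u[0],-u[1],-1]
def onz(m,px,z):
    o,d=ray(m,px); return o+d*(z-o[2])/d[2]
def tri(*vs):
    A=np.zeros((3,3));b=np.zeros(3);L=[]
    for m,px in vs:
        o,d=ray(m,px);d=d/np.linalg.norm(d);P=np.eye(3)-np.outer(d,d);A+=P;b+=P@o;L.append((o,d))
    p=np.linalg.solve(A,b); return p,[round(np.linalg.norm((np.eye(3)-np.outer(d,d))@(p-o))*1000,1) for o,d in L]
def proj(m,P):
    T=np.asarray(m["T"]);c=(np.atleast_2d(P)-T[:3,3])@T[:3,:3]*[1,-1,-1]
    return cv2.projectPoints(c,np.zeros(3),np.zeros(3),m["mtx"],np.float64(m["distortion"]))[0][:,0]
def rot(): q=r.sense()["ee_rot"]; return R.from_quat(np.r_[q[1:],q[0]])
def plan(p,yc=None):
    """shift (0.1 m) and turn (120deg) in tool axes, tool down, jaw line at yaw yc (mod pi)"""
    s=r.sense();Q=rot();M=Q.as_matrix()
    print("shift",np.round(M.T@(np.array(p)-s["eef_pos"])/.1,3),"pos",np.round(s["eef_pos"],4),"t",s["time"])
    for k in range(2):
        c=np.arctan2(M[1,1],M[0,1]) if yc is None else yc+k*np.pi
        y=np.array([np.cos(c),np.sin(c),0]);z=np.array([0,0,-1.]);G=R.from_matrix(np.c_[np.cross(y,z),y,z])
        print("turn",np.round((Q.inv()*G).as_rotvec()/np.radians(120),4),"q6",round(s["qpos"][5],2))
def snap(n,f,crop=None,s=1):
    m=imaging.camera_model(n);a=cv2.cvtColor(imaging.snapshot(n),cv2.COLOR_RGB2BGR)
    np.save(f"pics/{f}.npy",dict(m=m),allow_pickle=True);cv2.imwrite(f"pics/{f}_raw.png",a)
    if crop: x,y,w,h=crop;a=a[y:y+h,x:x+w]
    cv2.imwrite(f"pics/{f}.png",cv2.resize(a,None,fx=s,fy=s,interpolation=cv2.INTER_CUBIC)); return m
def cam(f): return np.load(f"pics/{f}.npy",allow_pickle=True).item()["m"]
E
python3 - <<'E'
from h import *
t,s=imaging.camera_model("top"),imaging.camera_model("scene");k=1/1.5625
f=lambda a,b:tri((t,np.array(a)*k),(s,np.array(b)*k))
print("knob",f((537,311),(279,409)))
print("cradle",f((296,337),(407,207)))
for c in [(505,284),(542,273),(563,343),(522,352)]: print("lid",onz(t,np.array(c)*k,.042))
for c in [(272,322),(300,310),(319,352),(290,363)]: print("cr",onz(t,np.array(c)*k,.008))
print("tray",onz(t,np.array((197,277))*k,.02),"spool",onz(t,np.array((494,220))*k,.02),"motor",onz(t,np.array((327,215))*k,.02))
w=imaging.camera_model("wrist");print(w["mtx"]);T=np.linalg.inv(np.r_[np.c_[rot().as_matrix(),r.sense()["eef_pos"]],[[0,0,0,1]]])@w["T"];print(T.round(3))
plan([.48,-.25,.3])
E
```

```text
knob (array([ 0.54126768, -0.2676154 ,  0.07010662]), [np.float64(1.4), np.float64(1.4)])
cradle (array([0.48477233, 0.24910833, 0.01379138]), [np.float64(2.1), np.float64(2.1)])
lid [ 0.59915455 -0.20512457  0.042     ]
lid [ 0.62340106 -0.28556679  0.042     ]
lid [ 0.47256702 -0.32997762  0.042     ]
lid [ 0.4531057  -0.24118444  0.042     ]
cr [0.51562181 0.30227715 0.008     ]
cr [0.54234903 0.24079965 0.008     ]
cr [0.45050855 0.19791601 0.008     ]
cr [0.42604169 0.26137885 0.008     ]
tray [0.613272   0.46782545 0.02      ] spool [ 0.74200919 -0.18503141  0.02      ] motor [0.75129628 0.1825353  0.02      ]
[[334.95329282   0.         258.7017423 ]
 [  0.         334.95329282 193.86559299]
 [  0.           0.           1.        ]]
[[ 0.     0.957  0.291  0.076]
 [ 1.    -0.001  0.    -0.   ]
 [ 0.001  0.291 -0.957 -0.129]
 [ 0.     0.     0.     1.   ]]
shift [-5.366 -6.46  -0.443] pos [0.1957 0.5402 0.2549] t 0.1
turn [-0.0007 -0.0001 -0.    ] q6 -0.21
turn [-0.0007 -0.0001 -0.    ] q6 -0.21
```

Knob triangulated at (0.541, -0.268) with z about 0.07, which matches the expected 0.074. The cradle is near (0.484, 0.250) with a yaw of about 0.43. Next I'll move over the cradle and look.

```bash
python3 -m crank '[[[-0.45,-0.22,0],[0,0,0]],[[-0.9,-0.44,0],[0,0,0]],[[-0.9,-0.44,0],[0,0,0]]]'
python3 -m crank '[[[-0.45,-0.22,0],[0,0,0]],[[-0.9,-0.44,0],[0,0,0]],[[-0.9,-0.44,0],[0,0,0]]]'
python3 -m crank '[[[-0.45,-0.22,0],[0,0,0]],[[-0.9,-0.44,0],[0,0,0]],[[-0.9,-0.44,0],[0,0,0]]]'
python3 -m crank '[[[-0.3,-0.1,0],[0,0,0.08]],[[-0.6,-0.2,0],[0,0,0.16]],[[-0.7,-0.44,0],[0,0,0.24]],[[-0.7,-0.44,0],[0,0,0.32]],[[-0.7,-0.44,0],[0,0,0.378]],[[-0.7,-0.44,0],[0,0,0.378]],[[-0.7,-0.44,0],[0,0,0.378]]]'
python3 - <<'E'
from h import *
snap("wrist","cr1",(106,92,300,225),2.6); print(r.sense()["eef_pos"])
E
```

```text
time: 0.48
eef_pos: [0.2673, 0.4666, 0.2553]
ee_rot: [0.0, 0.175, 0.985, -0.001]
contact_force: [0.3, 0.2, 0.1]
opening: 0.0883
gripper_force: 0.0
time: 0.85
eef_pos: [0.3365, 0.3953, 0.2555]
ee_rot: [-0.0, 0.175, 0.985, -0.0]
contact_force: [0.6, -0.4, 0.6]
opening: 0.0878
gripper_force: 0.0
time: 1.23
eef_pos: [0.4058, 0.3239, 0.2556]
ee_rot: [-0.0, 0.175, 0.985, 0.0]
contact_force: [-0.3, 0.7, 0.9]
opening: 0.0883
gripper_force: 0.0
time: 2.1
eef_pos: [0.4549, 0.2604, 0.2556]
ee_rot: [-0.0, 0.538, 0.843, 0.0]
contact_force: [-0.1, 0.4, -0.6]
opening: 0.0883
gripper_force: 0.0
[0.45510111 0.2601427  0.2556247 ]
```

View pics/cr1.png

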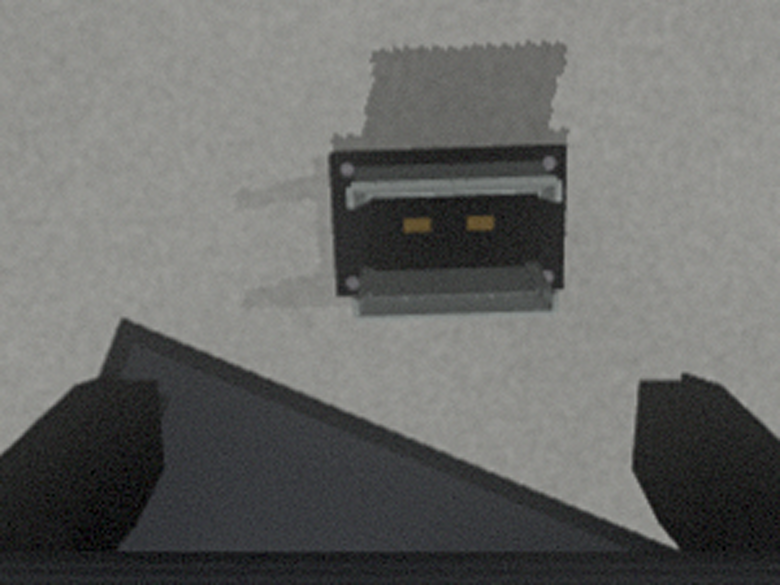

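The wrist view shows the cradle: base corners at crop (330,153), (566,146), (563,288) and (338,296), with the contacts at (417,225) and (480,222). Next comes a second view from a shifted position.

```bash
python3 -m crank '[[[0.2,0.45,0],[0,0,0]],[[0.3,0.9,0],[0,0,0]],[[0.3,0.9,0],[0,0,0]],[[0.3,0.9,0],[0,0,0]]]'
python3 - <<'E'
from h import *
m=cam("cr1");g=lambda u,v:(106+u/2.6,92+v/2.6)
C=[onz(m,g(*c),.008) for c in[(330,153),(566,146),(563,288),(338,296)]]
C=np.array(C);print(C.round(4),C.mean(0).round(4))
for e in (C[1]-C[0],C[2]-C[3],C[1]-C[2],C[0]-C[3]):print(np.linalg.norm(e).round(4),np.arctan2(e[1],e[0]).round(3))
print(onz(m,g(417,225),.008),onz(m,g(480,222),.008))
m2=snap("wrist","cr2");c=proj(m2,C.mean(0))[0].astype(int);print(c)
x,y=max(0,min(c[0]-130,252)),max(0,min(c[1]-97,189));a=cv2.imread("pics/cr2_raw.png")[y:y+195,x:x+260];print(x,y)
cv2.imwrite("pics/cr2.png",cv2.resize(a,None,fx=3,fy=3,interpolation=cv2.INTER_CUBIC))
E
```

```text
time: 2.65
eef_pos: [0.5241, 0.3241, 0.2551]
ee_rot: [-0.0, 0.539, 0.842, -0.001]
contact_force: [-0.0, -0.5, 0.6]
opening: 0.0882
gripper_force: 0.0
[[0.4224 0.2584 0.008 ]
 [0.5139 0.3044 0.008 ]
 [0.5434 0.2465 0.008 ]
 [0.4521 0.1998 0.008 ]] [0.483  0.2523 0.008 ]
0.1025 0.466
0.1026 0.473
0.0649 2.041
0.0657 2.04
[0.47047846 0.24520192 0.008     ] [0.49529956 0.25828023 0.008     ]
[202 201]
72 104
```

View pics/cr2.png

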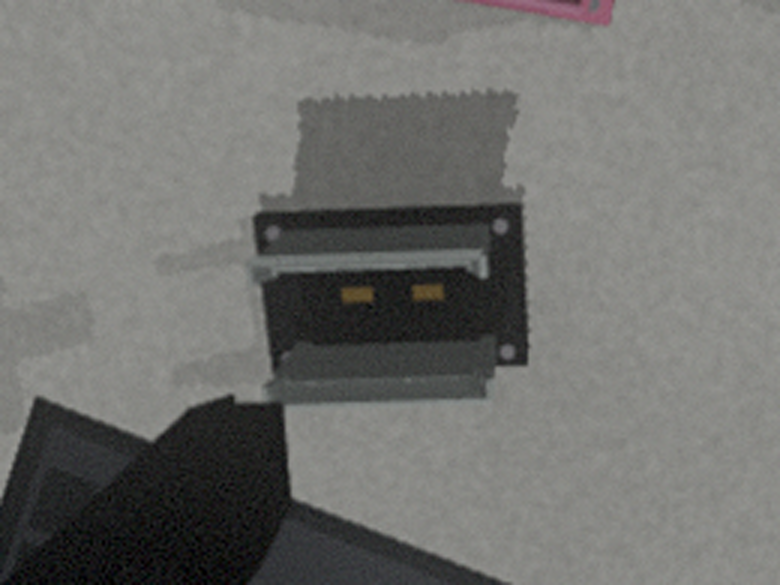

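The second view shows corners TL (255,213), TR (522,204) and BR (527,364), with the contacts at (357,295) and (428,292). I'll triangulate these and then go on to the box.

```bash
python3 - <<'E'
from h import *
m=cam("cr1");n=cam("cr2")
g=lambda u,v:(106+(u+.5)/2.6-.5,92+(v+.5)/2.6-.5); k=lambda u,v:(72+(u+.5)/3-.5,104+(v+.5)/3-.5)
for a,b in [((330,153),(255,213)),((566,146),(522,204)),((563,288),(527,364)),((417,225),(357,295)),((480,222),(428,292))]:
    print(tri((m,g(*a)),(n,k(*b))), onz(m,g(*a),.008).round(4),onz(n,k(*b),.008).round(4))
plan([.46,-.20,.27],.267)
E
```

```text
(array([0.4217285 , 0.25801579, 0.00378565]), [np.float64(0.3), np.float64(0.3)]) [0.4219 0.2586 0.008 ] [0.4223 0.2597 0.008 ]
(array([0.51476519, 0.3044198 , 0.00169413]), [np.float64(0.3), np.float64(0.3)]) [0.5135 0.3046 0.008 ] [0.5142 0.3061 0.008 ]
(array([0.54302927, 0.2466251 , 0.0075929 ]), [np.float64(0.0), np.float64(0.0)]) [0.5429 0.2467 0.008 ] [0.543  0.2468 0.008 ]
(array([0.47009019, 0.24526633, 0.00781032]), [np.float64(0.1), np.float64(0.1)]) [0.47   0.2454 0.008 ] [0.4702 0.2453 0.008 ]
(array([0.49497989, 0.25828302, 0.00784244]), [np.float64(0.2), np.float64(0.2)]) [0.4948 0.2585 0.008 ] [0.4951 0.2582 0.008 ]
shift [-4.489 -2.775 -0.142] pos [0.524  0.3239 0.2555] t 2.7
turn [-0.0004  0.      0.0788] q6 -0.07
turn [-0.0000e+00 -7.0000e-04 -1.4212e+00] q6 -0.07
```

Contact height measures 7.8 mm, as expected. The seat is at (0.4827, 0.2522) with yaw 0.47. Now to the box.

```bash
for i in 1; do 
python3 -m crank '[[[-0.45,-0.28,0],[0,0,0]],[[-0.9,-0.55,0],[0,0,0]],[[-0.9,-0.55,0],[0,0,0]]]' >/dev/null
python3 -m crank '[[[-0.45,-0.28,0],[0,0,0]],[[-0.9,-0.55,0],[0,0,0]],[[-0.9,-0.55,0],[0,0,0]]]' >/dev/null
python3 -m crank '[[[-0.45,-0.28,0],[0,0,0]],[[-0.9,-0.55,0],[0,0,0]],[[-0.9,-0.55,0],[0,0,0]]]' >/dev/null
python3 -m crank '[[[-0.45,-0.28,0],[0,0,0]],[[-0.9,-0.55,0],[0,0,0]],[[-0.9,-0.55,0],[0,0,0]]]' >/dev/null
python3 -m crank '[[[-0.45,-0.28,0],[0,0,0.04]],[[-0.9,-0.55,0],[0,0,0.08]],[[-0.9,-0.55,0],[0,0,0.08]],[[-0.9,-0.55,0],[0,0,0.08]]]'; done
python3 - <<'E'
from h import *
snap("wrist","bx1"); print(r.sense()["eef_pos"])
E
python3 -m crank '[[[-0.2,0.6,0],[0,0,0]],[[-0.4,0.9,0],[0,0,0]],[[-0.4,0.9,0],[0,0,0]],[[-0.4,0.9,0],[0,0,0]]]'
python3 - <<'E'
from h import *
snap("wrist","bx2")
out=[]
for f in("bx1","bx2"):
    m=cam(f);c=proj(m,[.541,-.268,.05])[0].astype(int)
    x,y=max(0,min(c[0]-133,246)),max(0,min(c[1]-150,84));print(f,c,x,y)
    out.append(cv2.resize(cv2.imread(f"pics/{f}_raw.png")[y:y+300,x:x+266],None,fx=1.5,fy=2,interpolation=cv2.INTER_CUBIC))
cv2.imwrite("pics/bx.png",np.hstack(out))
E
```

```text
time: 4.7
eef_pos: [0.4638, -0.1976, 0.2556]
ee_rot: [-0.0, 0.607, 0.795, 0.001]
contact_force: [-0.2, -0.0, -0.3]
opening: 0.0879
gripper_force: 0.0
[ 0.46374462 -0.19741028  0.25560556]
time: 5.25
eef_pos: [0.5601, -0.2129, 0.2553]
ee_rot: [-0.001, 0.607, 0.795, -0.0]
contact_force: [-1.3, 0.2, 0.4]
opening: 0.0884
gripper_force: 0.0
bx1 [310 248] 177 84
bx2 [228 213] 95 63
```

View pics/bx.png

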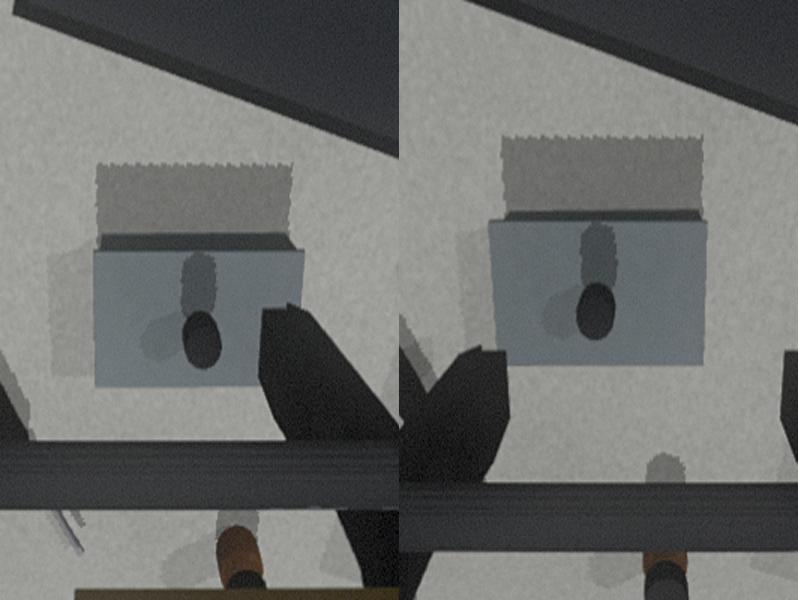

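Both views show the lid. In the left panel its corners are (94,250), (304,250) and (95,387), with the knob head blob centred at (202,340). In the right panel the corners are (489,220), (707,220) and (703,365), with the knob at (596,311).

```bash
python3 - <<'E'
from h import *
m=cam("bx1");n=cam("bx2")
g=lambda u,v:(177+(u+.5)/1.5-.5,84+(v+.5)/2-.5); k=lambda u,v:(95+(u-399+.5)/1.5-.5,63+(v+.5)/2-.5)
for s,a,b in [("knob",(202,340),(596,311)),("TL",(94,250),(489,220)),("TR",(304,250),(707,220))]: print(s,tri((m,g(*a)),(n,k(*b))))
L=[onz(m,g(94,250),.042),onz(m,g(304,250),.042),onz(m,g(95,387),.042),onz(n,k(489,220),.042),onz(n,k(707,220),.042),onz(n,k(703,365),.042)]
print(np.round(L,4))
for a,b in((0,1),(3,4),(0,2),(4,5)):
    e=L[b]-L[a];print(np.linalg.norm(e).round(4),np.arctan2(e[1],e[0]).round(3))
print("centres",(L[1]+L[2])/2,(L[3]+L[5])/2, onz(m,g(202,340),.064),onz(n,k(596,311),.064))
E
```

```text
knob (array([ 0.53938778, -0.26766611,  0.06511313]), [np.float64(0.1), np.float64(0.1)])
TL (array([ 0.45465804, -0.24774903,  0.04015505]), [np.float64(0.0), np.float64(0.0)])
TR (array([ 0.60279279, -0.20797135,  0.03806652]), [np.float64(0.2), np.float64(0.2)])
[[ 0.4546 -0.2471  0.042 ]
 [ 0.601  -0.2072  0.042 ]
 [ 0.476  -0.3282  0.042 ]
 [ 0.4551 -0.2472  0.042 ]
 [ 0.6021 -0.207   0.042 ]
 [ 0.624  -0.2873  0.042 ]]
0.1517 0.266
0.1524 0.267
0.0839 -1.312
0.0832 -1.304
centres [ 0.53849721 -0.26772606  0.042     ] [ 0.53956353 -0.26722645  0.042     ] [ 0.5397254  -0.26809577  0.064     ] [ 0.53937785 -0.26817679  0.064     ]
```

```bash
python3 - <<'E'
from h import *
plan([.5393,-.2677,.063],.266)
E
```

```text
shift [-0.473 -0.34   1.926] pos [ 0.5599 -0.2133  0.2556] t 5.3
turn [-0.0003 -0.0004 -0.0004] q6 -0.83
turn [-6.0000e-04  4.0000e-04  1.4996e+00] q6 -0.83
```

```bash
python3 -m crank '[[[-0.47,-0.34,0.2],[0,0,0]],[[-0.473,-0.34,0.6],[0,0,0]],[[-0.473,-0.34,1],[0,0,0]],[[-0.473,-0.34,1],[0,0,0]]]'
python3 -m crank '[[[0,0,0.4],[0,0,0]],[[0,0,0.7],[0,0,0]],[[0,0,0.926],[0,0,0]],[[0,0,0.926],[0,0,0]],[[0,0,0.926],[0,0,0]]]'
python3 -m crank '[[[0,0,0],[0,0,0]],[[0,0,0],[0,0,0]],[[0,0,0],[0,0,0]],[[0,0,0],[0,0,0]],[[0,0,0],[0,0,0]],[[0,0,0],[0,0,0]],[[0,0,0],[0,0,0]],[[0,0,0],[0,0,0]]]' 1
```

```text
time: 5.8
eef_pos: [0.5373, -0.2675, 0.1529]
ee_rot: [-0.003, 0.608, 0.794, 0.0]
contact_force: [-0.5, -0.6, 0.3]
opening: 0.088
gripper_force: 0.0
time: 6.42
eef_pos: [0.5411, -0.27, 0.0655]
ee_rot: [0.002, 0.608, 0.794, -0.0]
contact_force: [-0.4, -0.8, -0.3]
opening: 0.0884
gripper_force: 0.0
time: 7.42
eef_pos: [0.54, -0.2693, 0.063]
ee_rot: [-0.0, 0.608, 0.794, 0.0]
contact_force: [1.2, -0.5, -0.6]
opening: 0.025
gripper_force: 30.0
```

Gripped at 25 mm. Lift slowly, carry and turn.

```bash
python3 -m crank '[[[0,0,-0.05],[0,0,0]],[[0,0,-0.15],[0,0,0]],[[0,0,-0.35],[0,0,0]],[[0,0,-0.6],[0,0,0]],[[0,0,-0.8],[0,0,0]],[[0,0,-0.8],[0,0,0]]]'
python3 -m crank '[[[0.15,-0.25,0],[0,0,0]],[[0.3,-0.5,0],[0,0,0]],[[0.45,-0.75,0],[0,0,0]],[[0.6,-1,0],[0,0,0]],[[0.6,-1,0],[0,0,0]]]'
python3 -m crank '[[[0.1,-0.15,0],[0,0,-0.08]],[[0.2,-0.3,0],[0,0,-0.16]],[[0.3,-0.45,0],[0,0,-0.24]],[[0.4,-0.6,0],[0,0,-0.32]],[[0.5,-0.75,0],[0,0,-0.4]],[[0.6,-0.9,0],[0,0,-0.48]],[[0.67,-1,0],[0,0,-0.56]],[[0.67,-1,0],[0,0,-0.625]]]'
python3 -m crank '[[[0,0,0],[0,0,0]],[[0,0,0],[0,0,0]]]'
python3 - <<'E'
from h import *
plan([.31,-.2,.0305],1.575)
E
```

```text
time: 8.18
eef_pos: [0.5413, -0.2703, 0.146]
ee_rot: [0.002, 0.608, 0.794, 0.0]
contact_force: [0.6, 0.1, -2.8]
opening: 0.0247
gripper_force: 30.0
time: 8.8
eef_pos: [0.426, -0.2364, 0.1422]
ee_rot: [-0.001, 0.608, 0.794, 0.0]
contact_force: [0.6, 0.5, -1.6]
opening: 0.0247
gripper_force: 30.0
time: 9.8
eef_pos: [0.3138, -0.199, 0.1431]
ee_rot: [0.0, -0.003, 1.0, -0.0]
contact_force: [0.8, -1.3, -1.0]
opening: 0.0245
gripper_force: 30.0
time: 10.05
eef_pos: [0.3142, -0.1991, 0.1432]
ee_rot: [0.0, 0.0, 1.0, -0.0]
contact_force: [-0.1, 0.5, -1.7]
opening: 0.0245
gripper_force: 30.0
shift [ 0.042 -0.009  1.127] pos [ 0.3142 -0.1991  0.1432] t 10.05
turn [-0.      0.0001 -0.0023] q6 -2.46
turn [1.0000e-04 1.0000e-04 1.4977e+00] q6 -2.46
```

```bash
python3 -m crank '[[[0,0,0.2],[0,0,0]],[[0,0,0.45],[0,0,0]],[[0,0,0.7],[0,0,0]],[[0,0,0.9],[0,0,0]],[[0,0,0.98],[0,0,0]],[[0,0,0.98],[0,0,0]]]'
python3 -m crank '[[[0,0,0.03],[0,0,0]],[[0,0,0.06],[0,0,0]],[[0,0,0.09],[0,0,0]],[[0,0,0.12],[0,0,0]],[[0,0,0.14],[0,0,0]],[[0,0,0.14],[0,0,0]],[[0,0,0.14],[0,0,0]]]'
```

```text
time: 10.8
eef_pos: [0.3138, -0.1987, 0.0449]
ee_rot: [-0.0, -0.001, 1.0, 0.0]
contact_force: [0.2, 0.5, -1.8]
opening: 0.0246
gripper_force: 30.0
time: 11.68
eef_pos: [0.3138, -0.1989, 0.0311]
ee_rot: [-0.0, -0.001, 1.0, 0.0]
contact_force: [-0.0, -0.3, -1.4]
opening: 0.0246
gripper_force: 30.0
```

```bash
python3 -m crank '[[[0,0,0.01],[0,0,0]],[[0,0,0.01],[0,0,0]],[[0,0,0.01],[0,0,0]]]'
python3 -m crank '[[[0,0,0.01],[0,0,0]],[[0,0,0.01],[0,0,0]],[[0,0,0.01],[0,0,0]]]'
```

```text
time: 12.05
eef_pos: [0.3138, -0.1988, 0.0301]
ee_rot: [-0.0, -0.001, 1.0, 0.0]
contact_force: [-0.7, -0.0, -1.7]
opening: 0.0246
gripper_force: 30.0
time: 12.42
eef_pos: [0.3138, -0.1988, 0.0291]
ee_rot: [-0.0, -0.001, 1.0, 0.0]
contact_force: [0.6, -0.1, -1.3]
opening: 0.025
gripper_force: 30.0
```

```bash
python3 -m crank '[[[0,0,0.01],[0,0,0]],[[0,0,0.01],[0,0,0]],[[0,0,0.01],[0,0,0]]]'
python3 -m crank '[[[0,0,0.01],[0,0,0]],[[0,0,0.01],[0,0,0]],[[0,0,0.01],[0,0,0]]]'
```

```text
time: 12.8
eef_pos: [0.3139, -0.1989, 0.0288]
ee_rot: [-0.0, -0.001, 1.0, 0.0]
contact_force: [-3.5, 3.5, 13.9]
opening: 0.0248
gripper_force: 30.0
time: 13.18
eef_pos: [0.3139, -0.1989, 0.0287]
ee_rot: [-0.0, -0.001, 1.0, 0.0]
contact_force: [-7.7, 8.4, 32.6]
opening: 0.0246
gripper_force: 30.0
```

Touchdown is confirmed. Back off slightly, release, rise, and return to look into the box.

```bash
python3 -m crank '[[[0,0,-0.018],[0,0,0]],[[0,0,-0.018],[0,0,0]],[[0,0,-0.018],[0,0,0]]]'
python3 -m crank '[[[0,0,0],[0,0,0]],[[0,0,0],[0,0,0]],[[0,0,0],[0,0,0]],[[0,0,0],[0,0,0]],[[0,0,0],[0,0,0]]]' 0
python3 -m crank '[[[0,0,-0.1],[0,0,0]],[[0,0,-0.4],[0,0,0]],[[0,0,-0.8],[0,0,0]],[[0,0,-1],[0,0,0]],[[0,0,-1],[0,0,0]]]'
python3 -m crank '[[[-0.2,0,-0.4],[0,0,0]],[[-0.5,-0.1,-0.8],[0,0,0]],[[-0.8,-0.1,-1],[0,0,0]],[[-1,-0.1,-1],[0,0,0]],[[-1,-0.1,-1],[0,0,0]]]' 
python3 -m crank '[[[-0.3,-0.05,-0.15],[0,0,0.08]],[[-0.6,-0.1,-0.25],[0,0,0.16]],[[-0.9,-0.2,-0.25],[0,0,0.24]],[[-1,-0.2,-0.25],[0,0,0.32]],[[-1,-0.2,-0.25],[0,0,0.4]],[[-1,-0.2,-0.25],[0,0,0.48]],[[-1,-0.2,-0.25],[0,0,0.56]],[[-1,-0.2,-0.25],[0,0,0.625]]]'
python3 -m crank '[[[0,0,0],[0,0,0]],[[0,0,0],[0,0,0]],[[0,0,0],[0,0,0]]]'
python3 - <<'E'
from h import *
snap("wrist","in1")
E
python3 -m crank '[[[0.1,-0.3,0],[0,0,0]],[[0.15,-0.6,0],[0,0,0]],[[0.15,-0.6,0],[0,0,0]],[[0.15,-0.6,0],[0,0,0]]]'
python3 - <<'E'
from h import *
snap("wrist","in2")
out=[]
for f in("in1","in2"):
    m=cam(f);c=proj(m,[.539,-.268,.02])[0].astype(int)
    x,y=max(0,min(c[0]-66,379)),max(0,min(c[1]-75,234));print(f,c,x,y)
    out.append(cv2.resize(cv2.imread(f"pics/{f}_raw.png")[y:y+150,x:x+133],None,fx=3,fy=4,interpolation=cv2.INTER_CUBIC))
cv2.imwrite("pics/in.png",np.hstack(out))
E
```

```text
time: 13.55
eef_pos: [0.3139, -0.199, 0.0289]
ee_rot: [0.0, -0.001, 1.0, -0.0]
contact_force: [-0.3, -0.5, 2.3]
opening: 0.0248
gripper_force: 30.0
time: 14.18
eef_pos: [0.3138, -0.1988, 0.0289]
ee_rot: [-0.0, -0.001, 1.0, 0.0]
contact_force: [-0.2, 0.1, -0.4]
opening: 0.0723
gripper_force: 0.0
time: 14.8
eef_pos: [0.3147, -0.2, 0.1308]
ee_rot: [0.002, -0.001, 1.0, -0.002]
contact_force: [-0.2, -0.4, 0.3]
opening: 0.0882
gripper_force: 0.0
time: 15.42
eef_pos: [0.4141, -0.2082, 0.2278]
ee_rot: [-0.001, -0.002, 1.0, 0.001]
contact_force: [-0.9, -0.0, -0.8]
opening: 0.0883
gripper_force: 0.0
time: 16.42
eef_pos: [0.5124, -0.2283, 0.2524]
ee_rot: [-0.001, 0.61, 0.792, -0.0]
contact_force: [-0.0, 0.3, -0.5]
opening: 0.0878
gripper_force: 0.0
time: 16.8
eef_pos: [0.5136, -0.2285, 0.2536]
ee_rot: [-0.0, 0.607, 0.794, -0.0]
contact_force: [0.2, -0.3, 0.7]
opening: 0.088
gripper_force: 0.0
time: 17.35
eef_pos: [0.4527, -0.2299, 0.2543]
ee_rot: [0.001, 0.608, 0.794, 0.0]
contact_force: [1.0, 1.0, -0.2]
opening: 0.0878
gripper_force: 0.0
in1 [272 202] 206 127
in2 [323 213] 257 138
```

View pics/in.png

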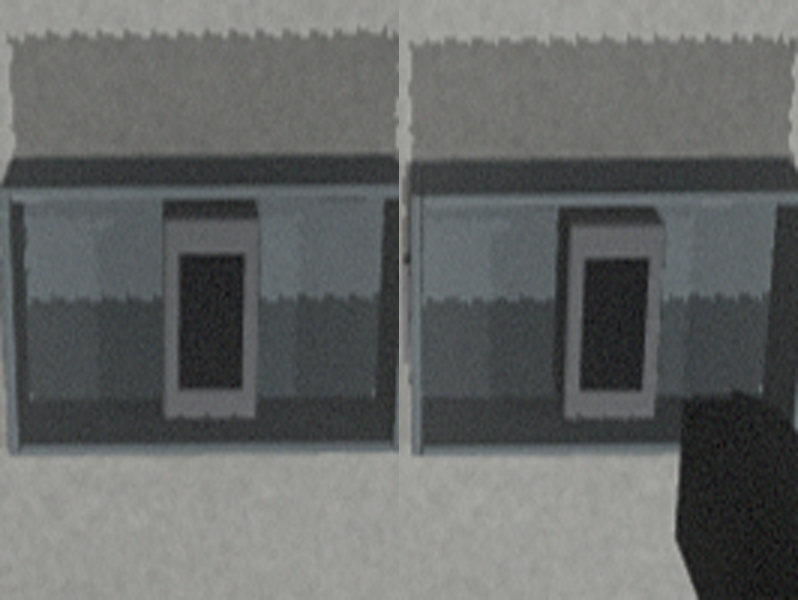

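The open box shows the battery slightly left of centre. Its top-face corners are (164,217), (258,217), (256,417) and (164,417) in the left panel, and (568,223), (664,223), (655,416) and (564,417) in the right.

```bash
python3 - <<'E'
from h import *
m=cam("in1");n=cam("in2")
g=lambda u,v:(206+(u+.5)/3-.5,127+(v+.5)/4-.5); k=lambda u,v:(257+(u-399+.5)/3-.5,138+(v+.5)/4-.5)
A=[(164,217),(258,217),(256,417),(164,417)];B=[(568,223),(664,223),(655,416),(564,417)]
P=np.array([tri((m,g(*a)),(n,k(*b)))[0] for a,b in zip(A,B)]);print(P.round(4))
for z in(.032,):
  for f,q,S in((m,g,A),(n,k,B)):
    C=np.array([onz(f,q(*s),z) for s in S]);e=C[1]-C[0];h=C[0]-C[3]
    print(C.mean(0).round(4),np.linalg.norm(e),np.linalg.norm(h),np.arctan2(h[1],h[0]),np.arctan2(e[1],e[0]))
c=P.mean(0);print("box frame",R.from_euler('z',-.266).apply(c-[.539,-.2677,0]))
plan([c[0],c[1],.020],.266)
E
```

```text
[[ 0.5189 -0.2461  0.0253]
 [ 0.551  -0.2353  0.0324]
 [ 0.5674 -0.2915  0.0315]
 [ 0.5339 -0.3009  0.0311]]
[ 0.5426 -0.2679  0.032 ] 0.03385347472877142 0.058443486648123384 1.8376902376317548 0.26591003005075736
[ 0.5423 -0.2678  0.032 ] 0.035084386701614206 0.05811349472065757 1.8562329735444782 0.2641825354271382
box frame [ 0.00346211 -0.00170731  0.03005223]
shift [-0.607  0.766  2.343] pos [ 0.4528 -0.2298  0.2542] t 17.4
turn [ 0.0004  0.0003 -0.0009] q6 -0.97
turn [ 5.0000e-04 -6.0000e-04  1.4991e+00] q6 -0.97
```

Battery centre is (0.5425, -0.2679), top at about 0.031 and aligned with the box. I'll go in with the fingers partly closed.

```bash
python3 -m crank '[[[-0.3,0.38,0.2],[0,0,0]],[[-0.605,0.765,0.5],[0,0,0]],[[-0.605,0.765,0.9],[0,0,0]],[[-0.605,0.765,0.9],[0,0,0]],[[-0.605,0.765,0.9],[0,0,0]]]' 0.3
python3 -m crank '[[[0,0,0.3],[0,0,0]],[[0,0,0.6],[0,0,0]],[[0,0,0.6],[0,0,0]],[[0,0,0.6],[0,0,0]],[[0,0,0.6],[0,0,0]]]'
python3 - <<'E'
from h import *
plan([.5425,-.2679,.024],.266)
E
```

```text
time: 18.02
eef_pos: [0.5423, -0.2682, 0.1651]
ee_rot: [0.001, 0.608, 0.794, 0.0]
contact_force: [-0.0, 0.7, 1.1]
opening: 0.0614
gripper_force: 0.0
time: 18.65
eef_pos: [0.5428, -0.2689, 0.1063]
ee_rot: [0.002, 0.608, 0.794, 0.0]
contact_force: [0.9, 0.4, -1.2]
opening: 0.0615
gripper_force: 0.0
shift [ 0.013 -0.002  0.823] pos [ 0.5428 -0.2689  0.1063] t 18.65
turn [ 0.0011  0.0014 -0.0011] q6 -0.92
turn [ 0.0022 -0.0017  1.4989] q6 -0.92
```

```bash
python3 -m crank '[[[0.01,0,0.2],[0,0,0]],[[0.01,0,0.45],[0,0,0]],[[0.01,0,0.65],[0,0,0]],[[0.01,0,0.76],[0,0,0]],[[0.01,0,0.82],[0,0,0]],[[0.01,0,0.82],[0,0,0]],[[0.01,0,0.82],[0,0,0]]]'
python3 -m crank '[[[0,0,0],[0,0,0]],[[0,0,0],[0,0,0]],[[0,0,0],[0,0,0]],[[0,0,0],[0,0,0]],[[0,0,0],[0,0,0]],[[0,0,0],[0,0,0]]]' 1
```

```text
time: 19.52
eef_pos: [0.5418, -0.2675, 0.0224]
ee_rot: [0.001, 0.608, 0.794, -0.0]
contact_force: [-0.3, 0.1, -0.1]
opening: 0.0614
gripper_force: 0.0
time: 20.27
eef_pos: [0.5415, -0.2671, 0.022]
ee_rot: [0.0, 0.608, 0.794, 0.0]
contact_force: [0.6, -0.2, 0.6]
opening: 0.0354
gripper_force: 30.0
```

Gripped at 35.4 mm. Lift out and carry towards the free bench spot at (0.33, 0.15), turning the battery to the cradle's yaw.

```bash
python3 -m crank '[[[0,0,-0.05],[0,0,0]],[[0,0,-0.15],[0,0,0]],[[0,0,-0.35],[0,0,0]],[[0,0,-0.6],[0,0,0]],[[0,0,-0.9],[0,0,0]],[[0,0,-1],[0,0,0]],[[0,0,-1],[0,0,0]]]'
python3 -m crank '[[[0.3,-0.06,-0.1],[0,0,0]],[[0.6,-0.12,-0.2],[0,0,0]],[[0.916,-0.19,-0.2],[0,0,0]],[[0.916,-0.19,-0.2],[0,0,0]]]'
python3 -m crank '[[[0.3,-0.06,0],[0,0,0]],[[0.6,-0.12,0],[0,0,0]],[[0.916,-0.19,0],[0,0,0]],[[0.916,-0.19,0],[0,0,0]]]'
python3 -m crank '[[[0.3,-0.06,0],[0,0,0]],[[0.6,-0.12,0],[0,0,0]],[[0.916,-0.19,0],[0,0,0]],[[0.916,-0.19,0],[0,0,0]]]'
python3 -m crank '[[[0.3,-0.06,0],[0,0,0]],[[0.6,-0.12,0],[0,0,0]],[[0.916,-0.19,0],[0,0,0]],[[0.916,-0.19,0],[0,0,0]]]'
python3 -m crank '[[[0.15,-0.03,0],[0,0,0.082]],[[0.3,-0.06,0],[0,0,0.164]],[[0.45,-0.1,0],[0,0,0.246]],[[0.6,-0.12,0],[0,0,0.328]],[[0.75,-0.15,0],[0,0,0.41]],[[0.916,-0.19,0],[0,0,0.492]],[[0.916,-0.19,0],[0,0,0.574]],[[0.916,-0.19,0],[0,0,0.652]]]'
python3 -m crank '[[[0,0,0],[0,0,0]],[[0,0,0],[0,0,0]]]'
python3 - <<'E'
from h import *
plan([.33,.15,.018],.47-np.pi/2)
E
```

```text
time: 21.15
eef_pos: [0.5418, -0.2675, 0.1231]
ee_rot: [0.001, 0.608, 0.794, -0.0]
contact_force: [-0.7, -0.6, -0.5]
opening: 0.0358
gripper_force: 30.0
time: 21.65
eef_pos: [0.4974, -0.1814, 0.1404]
ee_rot: [-0.002, 0.607, 0.794, -0.0]
contact_force: [-0.1, 1.0, -1.0]
opening: 0.0359
gripper_force: 30.0
time: 22.15
eef_pos: [0.456, -0.0991, 0.141]
ee_rot: [-0.001, 0.607, 0.794, -0.0]
contact_force: [0.4, -0.2, -1.0]
opening: 0.0358
gripper_force: 30.0
time: 22.65
eef_pos: [0.4145, -0.0163, 0.1416]
ee_rot: [-0.0, 0.607, 0.794, -0.0]
contact_force: [0.3, -0.4, -1.2]
opening: 0.0355
gripper_force: 30.0
time: 23.15
eef_pos: [0.3729, 0.0669, 0.1419]
ee_rot: [0.0, 0.607, 0.794, -0.0]
contact_force: [-0.9, 0.4, -1.3]
opening: 0.0355
gripper_force: 30.0
time: 24.15
eef_pos: [0.3322, 0.1494, 0.1423]
ee_rot: [0.0, 0.973, 0.229, 0.001]
contact_force: [0.6, 0.2, -1.1]
opening: 0.0356
gripper_force: 30.0
time: 24.4
eef_pos: [0.3312, 0.1497, 0.142]
ee_rot: [0.0, 0.972, 0.233, 0.0]
contact_force: [0.5, 0.3, -0.8]
opening: 0.0361
gripper_force: 30.0
shift [-0.009 -0.008  1.24 ] pos [0.3312 0.1497 0.142 ] t 24.4
turn [ 0.0002 -0.0001  0.0006] q6 1.19
turn [ 2.0000e-04  2.0000e-04 -1.4994e+00] q6 1.19
```

```bash
python3 -m crank '[[[0,0,0.25],[0,0,0]],[[0,0,0.5],[0,0,0]],[[0,0,0.75],[0,0,0]],[[0,0,0.92],[0,0,0]],[[0,0,1],[0,0,0]],[[0,0,1],[0,0,0]]]'
python3 -m crank '[[[0,0,0.05],[0,0,0]],[[0,0,0.1],[0,0,0]],[[0,0,0.15],[0,0,0]],[[0,0,0.19],[0,0,0]],[[0,0,0.21],[0,0,0]],[[0,0,0.21],[0,0,0]],[[0,0,0.21],[0,0,0]]]'
python3 -m crank '[[[0,0,0.01],[0,0,0]],[[0,0,0.01],[0,0,0]],[[0,0,0.01],[0,0,0]]]'
python3 -m crank '[[[0,0,0.01],[0,0,0]],[[0,0,0.01],[0,0,0]],[[0,0,0.01],[0,0,0]]]'
```

```text
time: 25.15
eef_pos: [0.3303, 0.1501, 0.0417]
ee_rot: [-0.0, 0.973, 0.233, -0.0]
contact_force: [0.4, -0.0, -0.7]
opening: 0.0356
gripper_force: 30.0
time: 26.02
eef_pos: [0.3304, 0.1503, 0.021]
ee_rot: [0.0, 0.973, 0.232, 0.0]
contact_force: [0.5, 0.2, -1.1]
opening: 0.0358
gripper_force: 30.0
time: 26.4
eef_pos: [0.3303, 0.1503, 0.02]
ee_rot: [0.0, 0.973, 0.232, 0.0]
contact_force: [0.8, -0.4, -0.7]
opening: 0.0357
gripper_force: 30.0
time: 26.78
eef_pos: [0.3302, 0.1503, 0.0189]
ee_rot: [-0.0, 0.973, 0.232, -0.0]
contact_force: [-1.1, 0.3, -0.8]
opening: 0.0358
gripper_force: 30.0
```

```bash
python3 -m crank '[[[0,0,0.01],[0,0,0]],[[0,0,0.01],[0,0,0]],[[0,0,0.01],[0,0,0]]]'
python3 -m crank '[[[0,0,0.006],[0,0,0]],[[0,0,0.006],[0,0,0]],[[0,0,0.006],[0,0,0]]]'
```

```text
time: 27.15
eef_pos: [0.3303, 0.1503, 0.018]
ee_rot: [0.0, 0.973, 0.232, 0.0]
contact_force: [-0.8, 0.5, 1.1]
opening: 0.0358
gripper_force: 30.0
time: 27.52
eef_pos: [0.3304, 0.1503, 0.018]
ee_rot: [0.0, 0.973, 0.232, -0.0]
contact_force: [-5.4, -0.7, 15.8]
opening: 0.0358
gripper_force: 30.0
```

The battery is down. Release, rise, turn 90° and look.

```bash
python3 -m crank '[[[0,0,-0.006],[0,0,0]],[[0,0,-0.006],[0,0,0]],[[0,0,-0.006],[0,0,0]]]'
python3 -m crank '[[[0,0,0],[0,0,0]],[[0,0,0],[0,0,0]],[[0,0,0],[0,0,0]],[[0,0,0],[0,0,0]],[[0,0,0],[0,0,0]]]' 0
python3 -m crank '[[[0,0,-0.1],[0,0,0]],[[0,0,-0.4],[0,0,0]],[[0,0,-0.8],[0,0,0]],[[0,0,-1],[0,0,0]],[[0,0,-1],[0,0,0]]]'
python3 -m crank '[[[0,0,-0.2],[0,0,-0.08]],[[0,0,-0.4],[0,0,-0.16]],[[0,0,-0.6],[0,0,-0.24]],[[0,0,-0.6],[0,0,-0.32]],[[0,0,-0.6],[0,0,-0.4]],[[0,0,-0.6],[0,0,-0.48]],[[0,0,-0.6],[0,0,-0.56]],[[0,0,-0.6],[0,0,-0.64]]]'
python3 -m crank '[[[0,0,0],[0,0,-0.08]],[[0,0,0],[0,0,-0.11]],[[0,0,0],[0,0,-0.11]],[[0,0,0],[0,0,-0.11]]]'
python3 - <<'E'
from h import *
m=snap("wrist","b1");c=proj(m,[.33,.15,.028])[0].astype(int)
x,y=max(0,min(c[0]-100,312)),max(0,min(c[1]-75,234));print(c,x,y)
cv2.imwrite("pics/b1.png",cv2.resize(cv2.imread("pics/b1_raw.png")[y:y+150,x:x+200],None,fx=4,fy=4,interpolation=cv2.INTER_CUBIC))
plan([.3303,.1503,.021],.47)
E
```

```text
time: 27.9
eef_pos: [0.3304, 0.1503, 0.018]
ee_rot: [0.0, 0.973, 0.232, 0.0]
contact_force: [-1.0, 0.2, 3.5]
opening: 0.0357
gripper_force: 30.0
time: 28.52
eef_pos: [0.3303, 0.1503, 0.0179]
ee_rot: [0.0, 0.973, 0.232, 0.0]
contact_force: [0.8, -1.0, -0.4]
opening: 0.0838
gripper_force: 0.0
time: 29.15
eef_pos: [0.3317, 0.1505, 0.1198]
ee_rot: [0.0, 0.973, 0.232, 0.002]
contact_force: [-0.4, -0.3, 0.3]
opening: 0.088
gripper_force: 0.0
time: 30.15
eef_pos: [0.3295, 0.1502, 0.1767]
ee_rot: [-0.001, 0.616, 0.788, -0.001]
contact_force: [1.0, -0.9, 0.8]
opening: 0.0878
gripper_force: 0.0
time: 30.65
eef_pos: [0.3299, 0.1502, 0.1773]
ee_rot: [-0.0, 0.524, 0.852, -0.0]
contact_force: [-0.6, -0.1, -0.8]
opening: 0.0879
gripper_force: 0.0
[260 184] 160 109
shift [-1.000e-03  4.000e-03  1.565e+00] pos [0.33   0.1502 0.1775] t 30.7
turn [-0.0004 -0.0001 -0.001 ] q6 -0.37
turn [-2.000e-04  6.000e-04  1.499e+00] q6 -0.37
```

View pics/b1.png

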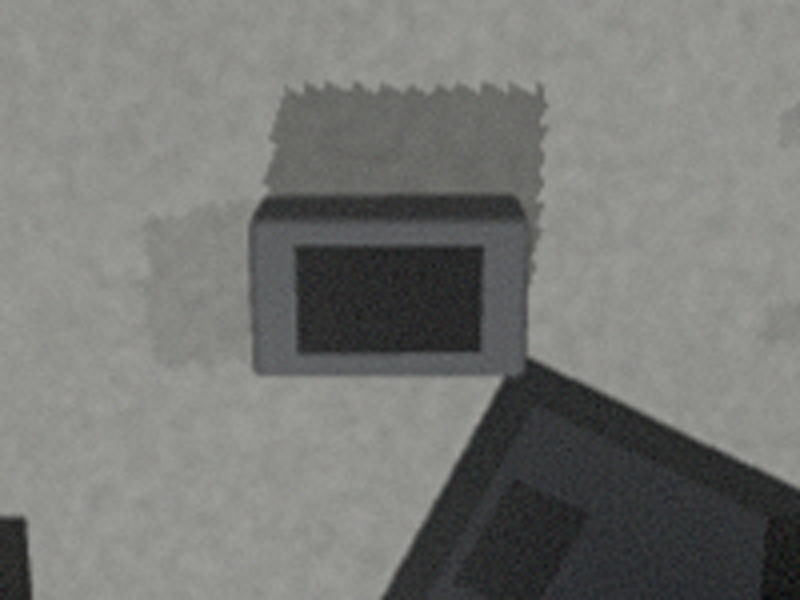

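The battery lies flat and square to the jaws. Its top corners are (252,220), (527,220), (525,374) and (255,374). I'll check its offset from the TCP.

```bash
python3 - <<'E'
from h import *
m=cam("b1");C=np.array([onz(m,(160+(u+.5)/4-.5,109+(v+.5)/4-.5),.028) for u,v in[(252,220),(527,220),(525,374),(255,374)]])
e=C[1]-C[0];f=C[2]-C[3];h=C[0]-C[3];print(C.mean(0),np.linalg.norm(e),np.linalg.norm(h),np.arctan2(e[1],e[0]),np.arctan2(f[1],f[0]))
plan([*C.mean(0)[:2],.021],.47)
E
```

```text
[0.3272718  0.14960633 0.028     ] 0.058059611453469044 0.034250692742424385 0.46845795450024175 0.46873411065761666
shift [ 0.006 -0.026  1.565] pos [0.33   0.1502 0.1775] t 30.7
turn [-0.0004 -0.0001 -0.001 ] q6 -0.37
turn [-2.000e-04  6.000e-04  1.499e+00] q6 -0.37
```

```bash
python3 -m crank '[[[0.003,-0.025,0.25],[0,0,0]],[[0.003,-0.025,0.5],[0,0,0]],[[0.003,-0.025,0.8],[0,0,0]],[[0.003,-0.025,1],[0,0,0]],[[0.003,-0.025,1],[0,0,0]]]'
python3 -m crank '[[[0,0,0.2],[0,0,0]],[[0,0,0.4],[0,0,0]],[[0,0,0.5],[0,0,0]],[[0,0,0.562],[0,0,0]],[[0,0,0.562],[0,0,0]],[[0,0,0.562],[0,0,0]]]'
python3 -m crank '[[[0,0,0],[0,0,0]],[[0,0,0],[0,0,0]],[[0,0,0],[0,0,0]],[[0,0,0],[0,0,0]],[[0,0,0],[0,0,0]]]' 1
python3 -m crank '[[[0,0,-0.03],[0,0,0]],[[0,0,-0.1],[0,0,0]],[[0,0,-0.3],[0,0,0]],[[0,0,-0.6],[0,0,0]],[[0,0,-0.9],[0,0,0]],[[0,0,-0.9],[0,0,0]],[[0,0,-0.9],[0,0,0]]]'
python3 - <<'E'
from h import *
plan([.4827,.2522,.111],.47)
E
```

```text
time: 31.32
eef_pos: [0.3265, 0.1492, 0.0767]
ee_rot: [-0.002, 0.524, 0.852, -0.001]
contact_force: [0.5, -0.3, -0.5]
opening: 0.0881
gripper_force: 0.0
time: 32.08
eef_pos: [0.3284, 0.1495, 0.0222]
ee_rot: [0.0, 0.523, 0.852, 0.0]
contact_force: [0.4, 0.3, 0.2]
opening: 0.0881
gripper_force: 0.0
time: 32.7
eef_pos: [0.328, 0.1494, 0.0218]
ee_rot: [0.0, 0.523, 0.852, 0.0]
contact_force: [0.4, 0.4, 3.9]
opening: 0.0596
gripper_force: 30.0
time: 33.58
eef_pos: [0.3274, 0.1494, 0.1112]
ee_rot: [-0.0, 0.523, 0.852, -0.0]
contact_force: [-0.9, 0.3, -1.9]
opening: 0.0601
gripper_force: 30.0
shift [2.15e-01 1.85e+00 1.00e-03] pos [0.3274 0.1494 0.1112] t 33.575
turn [-0.0002 -0.0001 -0.0005] q6 -0.37
turn [-1.0000e-04  3.0000e-04  1.4995e+00] q6 -0.37
```

```bash
python3 -m crank '[[[0.03,0.3,0],[0,0,0]],[[0.07,0.6,0],[0,0,0]],[[0.107,0.925,0],[0,0,0]],[[0.107,0.925,0],[0,0,0]]]'
python3 -m crank '[[[0.03,0.3,0],[0,0,0]],[[0.07,0.6,0],[0,0,0]],[[0.107,0.925,0],[0,0,0]],[[0.107,0.925,0],[0,0,0]],[[0.107,0.925,0],[0,0,0]],[[0.107,0.925,0],[0,0,0]]]'
python3 - <<'E'
from h import *
plan([.4827,.2522,.0298],.47)
m=snap("wrist","c3");c=proj(m,[.4827,.2522,.05])[0].astype(int);x,y=max(0,min(c[0]-130,252)),max(0,min(c[1]-97,189));print(c,x,y)
cv2.imwrite("pics/c3.png",cv2.resize(cv2.imread("pics/c3_raw.png")[y:y+195,x:x+260],None,fx=3,fy=3,interpolation=cv2.INTER_CUBIC))
E
```

```text
time: 34.08
eef_pos: [0.406, 0.2012, 0.1103]
ee_rot: [-0.001, 0.523, 0.852, -0.001]
contact_force: [0.1, -0.2, -1.6]
opening: 0.0601
gripper_force: 30.0
time: 34.83
eef_pos: [0.4818, 0.2515, 0.1111]
ee_rot: [-0.001, 0.524, 0.852, -0.001]
contact_force: [0.5, 0.3, -1.3]
opening: 0.06
gripper_force: 30.0
shift [0.002 0.013 0.813] pos [0.4818 0.2515 0.1111] t 34.825
turn [-0.0009 -0.0001 -0.0006] q6 -0.21
turn [-2.0000e-04  1.4000e-03  1.4994e+00] q6 -0.21
[262 221] 132 124
```

View pics/c3.png

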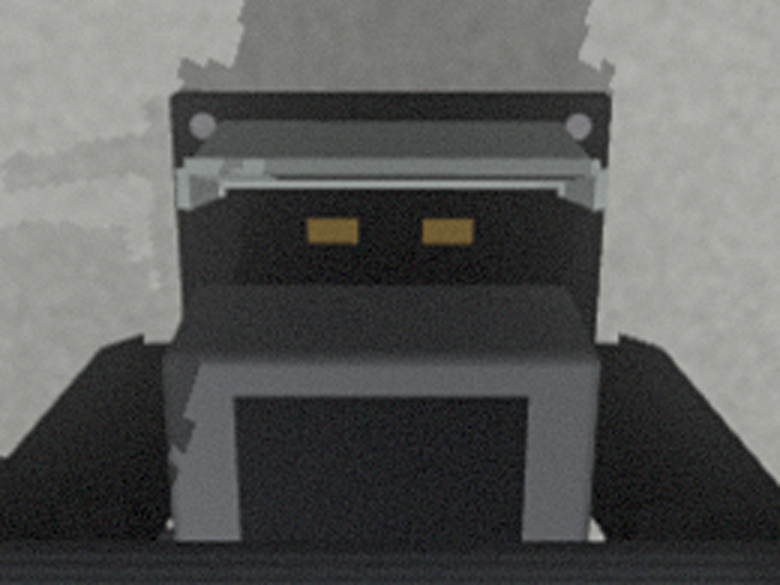

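The view shows the cradle square to the tool: base back corners at (171,93) and (611,93), contacts at (332,231) and (448,231). The battery's edges at row 360 are at 167 and 599. I'll refine the seat from this close view.

```bash
python3 - <<'E'
from h import *
m=cam("c3");g=lambda u,v,z:onz(m,(132+(u+.5)/3-.5,124+(v+.5)/3-.5),z)
c=(g(332,231,.008)+g(448,231,.008))/2; b=(g(171,93,.008)+g(611,93,.008))/2
y=np.array([-np.sin(.47),np.cos(.47),0]);print("contacts",c,"backedge-33",b-.033*y, np.linalg.norm(g(171,93,.008)-g(611,93,.008)))
bt=(g(167,362,.117)+g(599,362,.117))/2;print("battery back edge -18",bt-.018*y,np.linalg.norm(g(167,362,.117)-g(599,362,.117)))
e=g(611,93,.008)-g(171,93,.008);print(np.arctan2(e[1],e[0]))
for s in (c,b-.033*y): plan([*s[:2],.0298],.47)
E
```

```text
contacts [0.48269675 0.2518274  0.008     ] backedge-33 [0.4824629  0.25260955 0.008     ] 0.10248106932908194
battery back edge -18 [0.48167477 0.25035    0.117     ] 0.05785196073881964
0.46974360973636886
shift [-0.     0.007  0.816] pos [0.4822 0.2516 0.1114] t 34.875
turn [-0.0006 -0.0001 -0.0006] q6 -0.21
turn [-1.0000e-04  9.0000e-04  1.4994e+00] q6 -0.21
shift [0.008 0.008 0.816] pos [0.4822 0.2516 0.1114] t 34.875
turn [-0.0006 -0.0001 -0.0006] q6 -0.21
turn [-1.0000e-04  9.0000e-04  1.4994e+00] q6 -0.21
```

```bash
python3 -m crank '[[[0.003,0.004,0.1],[0,0,0]],[[0.003,0.004,0.25],[0,0,0]],[[0.003,0.004,0.35],[0,0,0]],[[0.003,0.004,0.45],[0,0,0]],[[0.003,0.004,0.5],[0,0,0]],[[0.003,0.004,0.5],[0,0,0]]]'
python3 -m crank '[[[0,0,0.05],[0,0,0]],[[0,0,0.1],[0,0,0]],[[0,0,0.15],[0,0,0]],[[0,0,0.2],[0,0,0]],[[0,0,0.25],[0,0,0]],[[0,0,0.28],[0,0,0]],[[0,0,0.28],[0,0,0]],[[0,0,0.28],[0,0,0]]]'
python3 -m crank '[[[0,0,0.01],[0,0,0]],[[0,0,0.01],[0,0,0]],[[0,0,0.01],[0,0,0]]]'
python3 -m crank '[[[0,0,0.01],[0,0,0]],[[0,0,0.01],[0,0,0]],[[0,0,0.01],[0,0,0]]]'
```

```text
time: 35.62
eef_pos: [0.4832, 0.2525, 0.0612]
ee_rot: [-0.0, 0.523, 0.852, -0.0]
contact_force: [-0.4, -0.1, -1.6]
opening: 0.0601
gripper_force: 30.0
time: 36.62
eef_pos: [0.4836, 0.2526, 0.0338]
ee_rot: [0.0, 0.523, 0.852, 0.0]
contact_force: [0.1, -0.3, -0.8]
opening: 0.0598
gripper_force: 30.0
time: 37.0
eef_pos: [0.4835, 0.2526, 0.0328]
ee_rot: [0.0, 0.523, 0.852, 0.0]
contact_force: [1.0, 0.5, -1.5]
opening: 0.0599
gripper_force: 30.0
time: 37.38
eef_pos: [0.4834, 0.2526, 0.0317]
ee_rot: [-0.0, 0.523, 0.852, -0.0]
contact_force: [-0.7, 0.5, -1.2]
opening: 0.0601
gripper_force: 30.0
```

No side contact so far. About 2 mm remains.

```bash
python3 -m crank '[[[0,0,0.01],[0,0,0]],[[0,0,0.01],[0,0,0]],[[0,0,0.01],[0,0,0]]]'
python3 -m crank '[[[0,0,0.01],[0,0,0]],[[0,0,0.01],[0,0,0]],[[0,0,0.01],[0,0,0]]]'
```

```text
time: 37.75
eef_pos: [0.4834, 0.2526, 0.0307]
ee_rot: [-0.0, 0.523, 0.852, -0.0]
contact_force: [0.4, 0.2, -1.9]
opening: 0.0598
gripper_force: 30.0
time: 38.12
eef_pos: [0.4836, 0.2526, 0.0299]
ee_rot: [0.0, 0.523, 0.852, 0.0]
contact_force: [-0.2, -0.6, 1.7]
opening: 0.0598
gripper_force: 30.0
```

```bash
python3 -m crank '[[[0,0,0.005],[0,0,0]],[[0,0,0.005],[0,0,0]],[[0,0,0.005],[0,0,0]]]'
python3 -m crank '[[[0,0,-0.006],[0,0,0]],[[0,0,-0.006],[0,0,0]],[[0,0,-0.006],[0,0,0]]]'
python3 -m crank '[[[0,0,0],[0,0,0]],[[0,0,0],[0,0,0]],[[0,0,0],[0,0,0]],[[0,0,0],[0,0,0]],[[0,0,0],[0,0,0]]]' 0.25
python3 -m crank '[[[0,0,-0.1],[0,0,0]],[[0,0,-0.3],[0,0,0]],[[0,0,-0.6],[0,0,0]],[[0,0,-1],[0,0,0]],[[0,0,-1],[0,0,0]]]'
python3 -m crank '[[[0.2,0,-0.3],[0,0,0]],[[0.4,0,-0.6],[0,0,0]],[[0.6,0,-0.8],[0,0,0]],[[0.6,0,-0.8],[0,0,0]],[[0.6,0,-0.8],[0,0,0]]]'
python3 - <<'E'
from h import *
m=snap("wrist","f1");c=proj(m,[.4827,.2522,.036])[0].astype(int);x,y=max(0,min(c[0]-66,379)),max(0,min(c[1]-75,234));print(c,x,y)
snap("top","f2");a=cv2.imread("pics/f1_raw.png")[y:y+150,x:x+133]
b=cv2.imread("pics/f2_raw.png")[150:350,150:377]
cv2.imwrite("pics/f.png",np.hstack([cv2.resize(q,(399,600),interpolation=cv2.INTER_CUBIC) for q in(a,b)]))
E
```

```text
time: 38.5
eef_pos: [0.4836, 0.2526, 0.0299]
ee_rot: [0.0, 0.523, 0.852, 0.0]
contact_force: [-2.5, -1.1, 5.9]
opening: 0.0598
gripper_force: 30.0
time: 38.88
eef_pos: [0.4835, 0.2526, 0.0299]
ee_rot: [0.0, 0.523, 0.852, 0.0]
contact_force: [-1.3, -0.0, 2.6]
opening: 0.0598
gripper_force: 30.0
time: 39.5
eef_pos: [0.4835, 0.2526, 0.0298]
ee_rot: [0.0, 0.523, 0.852, 0.0]
contact_force: [-0.1, -0.0, 0.1]
opening: 0.066
gripper_force: 0.0
time: 40.12
eef_pos: [0.486, 0.2534, 0.134]
ee_rot: [0.003, 0.523, 0.852, 0.003]
contact_force: [-0.3, -0.1, -0.4]
opening: 0.0661
gripper_force: 0.0
time: 40.75
eef_pos: [0.4559, 0.3054, 0.2084]
ee_rot: [-0.0, 0.523, 0.852, -0.001]
contact_force: [-0.3, -0.2, -0.9]
opening: 0.0661
gripper_force: 0.0
[260 236] 194 161
```

View pics/f.png

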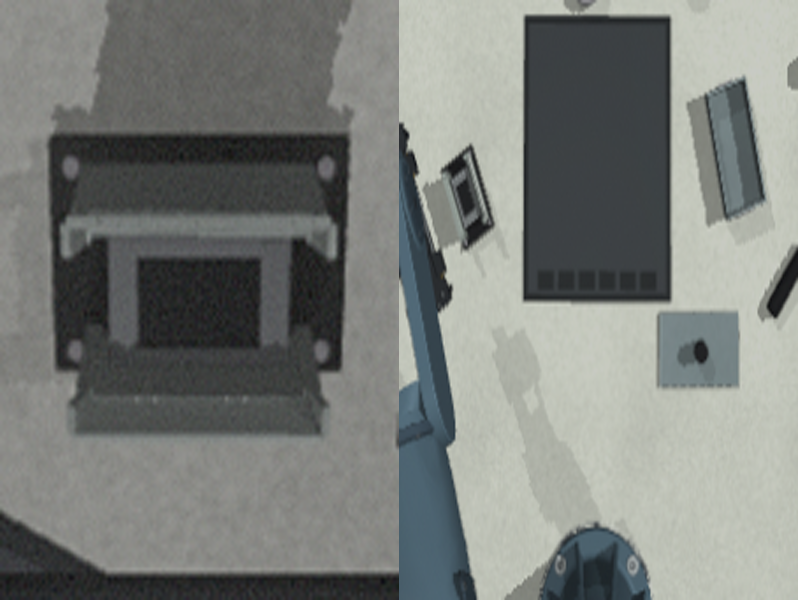

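In the left panel the battery sits between the cheeks. Its edges at 107 and 290 are centred on the base, which spans 52 to 348. In the right panel the lid lies flat with the knob up at (700,350), clear of the box. The arm is clear of everything, so I'm handing in.

```bash
python3 -c "
from cell import workorder
print(workorder.sign_off())"
```

```text
the job is handed in; nothing more can be done
None
```

The job is handed in at about 41 s of the 72 s allowed; the hand-in returned no verdict, but the last pictures show the lid flat, knob up and clear of the box, and the battery centred in the cradle, let go at seat height.

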